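# Set up the camera on its ratchet stand at the fourth click

### The job

Move the ratchet stand into the taped outline, stand it there square and let go of it. Then draw its column up to the fourth click, let it down until the pawl carries it, and let go. Last, seat the camera in the tray on top of the column with its lens towards the blue console; leave the multimeter, the screwdriver and the circuit module where they lie.

Things in the scene. Friction and masses are not known exactly. Their poses are not given: they have to be found in the camera images.
- stand: Ratchet camera stand, loose, just under 1 kg. Origin: centre of its underside. Steel foot plate 120 (x) x 110 (y) mm, 10 mm high. On it, centred, a plain grey tower 44 (x) x 54 (y) mm ending 100 mm above the bench. Gripped across y just below its top, with the fingers passing beside the narrower head, the tower carries the stand; lifted by the head, the column just runs up out of it.
- column: Toothed steel bar sliding up in the tower; origin at its foot. Its head block, 55 (x) x 41 (y) x 20 mm, has its underside 94 mm above this origin: 102 mm above the bench when fully down, as it starts. Rises up to 78 mm; five even notches. Released, it sinks by its own weight (2 N) onto the pawl, at most about 12 mm below a click. A straight pull under 8 N at the head leaves the foot standing.
- tray (a point): Centre of the camera tray's floor, on top of the head block (122 mm above the bench when down); axes as the stand's. Inside 49 (x) x 35 (y) mm, rim 3 mm thick and 5 mm high. It rises with the column.
- pawl: Spring pawl on the tower's +x side; origin on its pivot. Drawn up slowly, the head pulls back with about 2 N when free and 2 to 5 N more while a tooth pushes the pawl out; at the click that extra pull drops away for 2 mm or more. The first tooth begins after 2 to 16 mm, differently at each start, so clicks must be felt. Going down, the pull falls to nothing where a notch rests on the pawl.
- release (a point): Top of the pawl's black thumb pad, 16 x 22 mm, that sticks out on the stand's +x side. Pressed down 6 to 8 mm (about 5 N) it frees the teeth and the column drops fully down, so that a count can begin again.
- mark: Where the stand belongs: a flat square outline of black tape on the bench, 140 x 140 mm outside, tape 12 mm wide, under 1 mm thick. Origin at its centre on the bench; its +x axis points to the blue console. The stand's x axis belongs along the outline's x axis, either way round.
- camera_head: The camera, loose, about 0.24 kg: black body 46 (x) x 36 (y) mm between 14 and 50 mm height, on an aluminium shoe 43 (x) x 29 (y) x 6 mm, with a round lens 28 mm across sticking out 18 mm in front (+x), axis 32 mm high. Origin: centre of the shoe's underside; stands upright on the bench.
- lens (a point): Front of the camera's lens, 41 mm in front (+x) of the camera's origin and 32 mm above it.
- console: Blue sloping training console, fixed, 200 (x) x 300 (y) mm, rising from 30 mm in front to about 120 mm at the back. Origin: centre of its underside; its front is at -x and faces the outline, some 200 to 330 mm from the outline's centre.
- meter: Bystander: grey multimeter lying flat, 150 (x) x 75 (y) x 32 mm. Origin: centre of its underside.
- screwdriver: Bystander: screwdriver with black handle lying flat, 170 mm long along x, 26 mm thick. Origin under its middle.
- module: Bystander: small green circuit module 70 (x) x 50 (y) mm, about 22 mm high. Origin: centre of its underside.
Not all that is in view belongs to the job. There is more than one size of the camera_head; the one meant has the size given above.

How it is judged:
On the way, in this order (a step that is already met when the one before it is completed fails the run):
1. the stand stands square in the taped outline and has been let go (horizontal distance between stand and mark below 0.02 m and angle between the x axis of stand and the x axis of mark, either way round below 0.2 rad and height (world z) of stand below 0.004 m and angle between stand's own z axis and vertical below 0.05 rad and contact force between the fingers and stand below 0.2 N), for 0.2 s.
2. the pawl carries the column in its fourth notch and the column has been let go (contact force between notch4 and pawl above 0.4 N and contact force between the fingers and stand below 0.2 N and horizontal distance between stand and mark below 0.02 m and angle between stand's own z axis and vertical below 0.05 rad and distance between camera_head and tray above 0.03 m), for 0.2 s.
At the end, for the whole second after the job is handed in: The stand is upright in the outline (centre within 20 mm, x axis within 0.2 rad of the outline's, either way round), the pawl carries the column in its fourth notch, and the camera stands flat inside the tray (within 6 mm of its centre), at rest, lens on the console's side (horizontal distance between stand and mark below 0.02 m and angle between the x axis of stand and the x axis of mark, either way round below 0.2 rad and angle between stand's own z axis and vertical below 0.05 rad and contact force between notch4 and pawl above 0.4 N and distance between camera_head and tray below 0.006 m and angle between camera_head's own z axis and vertical below 0.06 rad and x of lens in the frame of mark above 0.02 m and contact force between camera_head and stand above 0.8 N and linear speed of camera_head below 0.02 m/s); the robot touches nothing.
It fails at once if the multimeter is moved by more than 25 mm (distance of meter from where it was at the start of the episode above 0.025 m).
It fails at once if the screwdriver is moved by more than 25 mm (distance of screwdriver from where it was at the start of the episode above 0.025 m).
It fails at once if the circuit module is moved by more than 25 mm (distance of module from where it was at the start of the episode above 0.025 m).
It fails at once if the stand is tipped over (angle between stand's own z axis and vertical above 0.6 rad).
It fails at once if the camera is tipped over (angle between camera_head's own z axis and vertical above 0.8 rad).
It also fails if it takes over 67 s, if anything falls off the work surface, if the arm or the gripper's body presses on something with over 40 N, if the wrist force passes 120 N, or if a joint passes its speed limit or range.

### The arm

A 7-joint arm with a two-finger parallel gripper is mounted at the origin on the work surface. World frame = base frame: x ahead of the robot, y to its left, z up, the work surface at z = 0. Lengths are in m, angles in rad, forces in N, time in s.
With the tool pointing down it reaches from about 0.4 to 0.85 m from the base axis. Payload 10.4 kg.
Tool frame: the origin (TCP) lies midway between the tips of the shut fingers; the grasp point (between the pads) lies 19 mm behind it; x points along the fingers, y is the direction in which the jaws open and shut, and the axes are right-handed (so a half turn about x gives the same grasp; the last joint's range is limited). The gripper opens to 85 mm and grips with 20 to 120 N. Pads are 22 mm wide; open, the fingers measure 114 mm over their backs; the gripper's body (76 mm by 85 mm) begins 54 mm behind the grasp point. The pads swing forward as they close: fully open they stand 13 mm farther back than shut.
Start: joints at [1.241, 0.332, -0.065, 1.46, 0.022, 1.35, -0.088], TCP at [0.189, -0.596, 0.201] pointing down, gripper open.
Joint ranges: [-2.6, 2.6], [-0.5, 2.12], [-1.47, 1.34], [0.16, 2.42], [-1.27, 4.41], [0.06, 2.06], [-2.6, 2.6]. Speed limits (rad/s): [2.22, 2.22, 2.79, 2.79, 3.14, 3.14, 3.14].

### API

Orientations are given as [roll, pitch, yaw] about the fixed x, y, z axes, in that order (R = Rz(yaw) Ry(pitch) Rx(roll)).
In Python, from workcell import sense, optics, close_job gives the robot as it stands.
- The arm moves only by the tool move_arm, never from a script. Its argument "commands" is one flat list of numbers, 5 for each row, row after row: the finger opening in mm, from 0 to 85.4, then the shift along the tool's x, y, z in mm, then the turn about the tool's x in degrees. A call has exactly 10 rows; each row shifts and turns the commanded pose from where the row before left it, along the tool's axes as they then stand; what a row does not reach is not made up. A row lasts 1/8 s, in which the tool goes at most 62.5 mm and 10.7 degrees, less where a joint would pass 70% of its speed; a pose out of reach is approached as far as the arm can. A call with a gripper value outside its range is refused whole. The fingers move at their own pace and stop on an object; "grip_force" is the grip in N (left out, the last holds). Time passes only in rows, so rows that do not move let the fingers close, or fill a call up. It gives the time, the measured TCP pose, the force and the opening at its end, in the units of the state.
- sense(): the state, without advancing time (a new reading comes with each control period).
- optics.grab_frame(name): name is "scene" or "top"; returns a dict with "pixels" (384x512x3 uint8, blue, green, red), "camera_matrix" (3x3 intrinsics, pixels), "k1" (the pictures are not rectified: a ray, as slopes to the right and down, at radius r is drawn at 1 + k1 r^2 times it, then the intrinsics apply), "R" (3x3) and "t" (3): a world point X has camera coordinates R X + t. Camera axes: x right, y down, z forward; pixel columns grow to the right and rows downward; lengths in m; the calibration is good to about 2 mm. A picture is of the moment at which its call begins. There is no depth.
- close_job(): hands the job in, once; it reports no verdict.
The state is a dict: "time_s": time; "joint_pos": joint angles; "joint_velocities": joint speeds; "tau": joint torques, N m; "tcp_pos": TCP position; "orientation": TCP orientation; "force": force on the tool from outside, world axes, zero at the start; "moment": the same for the moment, N m; "width": finger opening in m.
Only numpy, scipy, OpenCV 4.12 (cv2) and the standard library are available. Lean on these libraries where they do the work, as an engineer would, in place of code of your own. Each camera call takes 0.05 s, during which the arm holds its last target. There are 200 camera calls.

## Working session

There is one attempt and no reset: what is moved stays moved. The work goes in short steps, Python scripts to look and compute and a tool call to move; the robot and the scene stay as the last step left them, time stands still between calls to the robot, and variables do not carry over. Pictures are saved under pics/ and viewed, about 8 in all and at most 12, crops included, and the job is handed in when it is done.

Besides the shell and the picture viewer there is one more tool, called after "Request:" as name(argument=value, ...), one argument or row to a line, values as JSON. move_arm: Moves the arm, as the interface text tells. Its arguments: {"type":"object","properties":{"commands":{"type":"array"},"grip_force":{"type":"number"}},"required":["commands"]}

```bash
mkdir -p pics; cat > h.py <<'E'
import numpy as np, cv2
from workcell import sense, optics, close_job
def grab(n,save=None):
    f=optics.grab_frame(n)
    if save: cv2.imwrite(f'pics/{save}.png',f['pixels'])
    return f
def ray(f,uv):
    uv=np.array(uv,float).reshape(-1,2); K=f['camera_matrix']
    d=np.c_[(uv[:,0]-K[0,2])/K[0,0],(uv[:,1]-K[1,2])/K[1,1]]; x=d.copy()
    for _ in range(20): x=d/(1+f['k1']*(x**2).sum(1,keepdims=True))
    R=np.array(f['R']);t=np.array(f['t'])
    return -R.T@t, np.c_[x,np.ones(len(x))]@R
def plane(f,uv,z):
    c,d=ray(f,uv); return c+d*((z-c[2])/d[:,2])[:,None]
def proj(f,X):
    X=np.array(X,float).reshape(-1,3)@np.array(f['R']).T+np.array(f['t']); x=X[:,:2]/X[:,2:]
    x=x*(1+f['k1']*(x**2).sum(1,keepdims=True)); K=f['camera_matrix']
    return np.c_[x[:,0]*K[0,0]+K[0,2],x[:,1]*K[1,1]+K[1,2]]
E
python3 - <<'E'
from h import *
np.set_printoptions(precision=4,suppress=True)
for n in('top','scene'):
    f=grab(n,n+'0'); print(n,f['camera_matrix'],f['k1'],-np.array(f['R']).T@f['t'])
    cv2.imwrite(f'pics/{n}0b.png',cv2.resize(f['pixels'],None,fx=1.56,fy=1.56,interpolation=cv2.INTER_CUBIC))
    print(np.array(f['R']))
print(sense())
E
```

```text
top [[394.4206   0.     250.462 ]
 [  0.     394.4206 191.1345]
 [  0.       0.       1.    ]] -0.13455524172103184 [0.4931 0.0607 1.1443]
[[-0.0129 -0.9998  0.018 ]
 [-0.9971  0.0115 -0.0754]
 [ 0.0752 -0.0189 -0.997 ]]
scene [[451.4407   0.     256.8481]
 [  0.     451.4407 194.4722]
 [  0.       0.       1.    ]] -0.12110268142094069 [ 0.9325 -0.5466  1.051 ]
[[ 0.8536  0.5209 -0.0057]
 [ 0.4164 -0.6889 -0.5933]
 [-0.3129  0.5041 -0.805 ]]
{'time_s': 0.1, 'joint_pos': array([ 1.2414,  0.3328, -0.0647,  1.4609,  0.0216,  1.3499, -0.0885]), 'joint_velocities': array([ 0.0001, -0.0029, -0.0014, -0.0018,  0.0002, -0.0002,  0.001 ]), 'tau': array([  0.0011, -62.6747,   0.0492, -39.2432,   0.0165,   0.0069,
        -0.0001]), 'tcp_pos': array([ 0.1886, -0.5955,  0.2   ]), 'orientation': array([-1.5198,  1.5695,  1.9286]), 'force': array([ 0.927 ,  0.6757, -0.2985]), 'moment': array([ 0.0133,  0.0166, -0.0271]), 'width': 0.08542422436977101}
```

View pics/top0b.png

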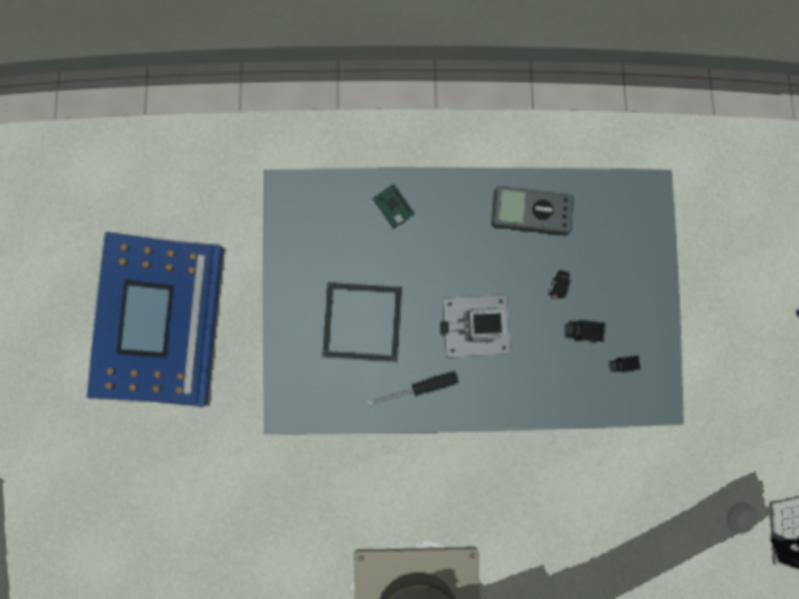

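View pics/scene0b.png

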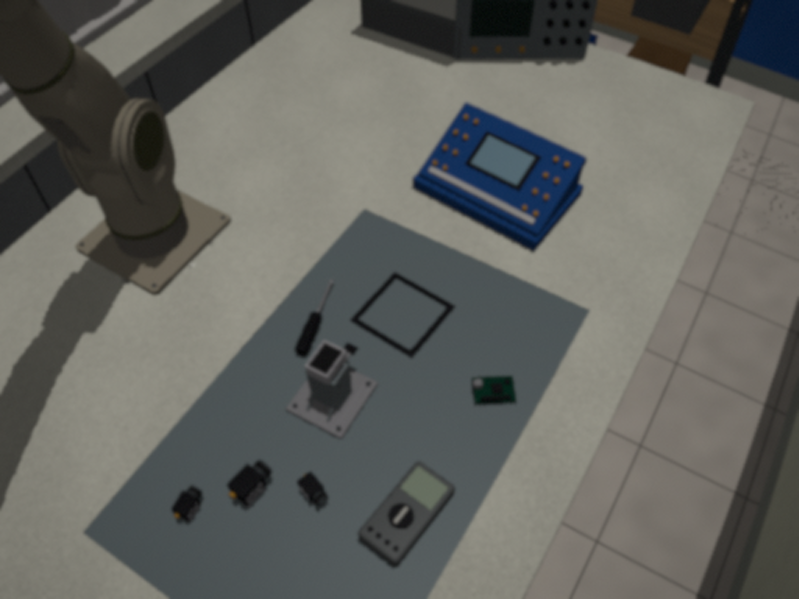

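The top view (800-wide copy) shows the outline at (363,322), the stand at (477,326) with its pawl pad at (445,327) towards the console, and camera candidates at (561,285), (586,331) and (625,364). The scene view agrees; next I measure them.

```bash
cat > m.py <<'E'
from h import *
np.set_printoptions(precision=4,suppress=True)
f=grab('top'); im=f['pixels']; g=im.max(2)
def comps(mask,f,box=None,amin=20):
    m=mask.astype(np.uint8)
    if box: z=np.zeros_like(m); x0,y0,x1,y1=box; z[y0:y1,x0:x1]=m[y0:y1,x0:x1]; m=z
    return [c for c in cv2.findContours(m,cv2.RETR_EXTERNAL,cv2.CHAIN_APPROX_NONE)[0] if cv2.contourArea(c)>amin]
dark=g<62
for c in comps(dark,f,(170,110,435,275)):
    c=c.reshape(-1,2)
    for z in (0,.05):
        r=cv2.minAreaRect((plane(f,c,z)[:,:2]*1000).astype(np.float32)); print('dark',c.mean(0),z,np.round(r[0],1),np.round(r[1],1),round(r[2],1))
b,gg,r_=[im[...,i].astype(int) for i in range(3)]
blue=(b>80)&(b>r_*2)
for c in comps(blue,f,None,500):
    r=cv2.minAreaRect((plane(f,c.reshape(-1,2),.07)[:,:2]*1000).astype(np.float32)); print('blue',r)
br=(g>120)
for c in comps(br,f,(280,185,330,232)):
    c=c.reshape(-1,2); r=cv2.minAreaRect((plane(f,c,.01)[:,:2]*1000).astype(np.float32)); print('plate',c.mean(0),r)
crop=cv2.resize(im[165:250,195:425],None,fx=3.4,fy=3.4,interpolation=cv2.INTER_CUBIC)
s=grab('scene')['pixels'][200:350,100:300]
crop2=cv2.resize(s,None,fx=2,fy=2,interpolation=cv2.INTER_CUBIC)
o=np.zeros((crop.shape[0]+300,max(crop.shape[1],400),3),np.uint8); o[:crop.shape[0],:crop.shape[1]]=crop; o[crop.shape[0]:,:400]=crop2
cv2.imwrite('pics/c1.png',cv2.convertScaleAbs(o,alpha=1.6))
E
python3 m.py
```

```text
dark [278.5161 245.3548] 0 [421.5 -40.3] [21.6 81.7] 15.6
dark [278.5161 245.3548] 0.05 [424.6 -35.9] [20.7 78.1] 15.6
dark [400.7391 232.9783] 0 [ 449.3 -403.8] [26.3 57.1] 4.1
dark [400.7391 232.9783] 0.05 [ 451.3 -383.6] [25.2 54.6] 4.1
dark [375.0635 211.6984] 0 [ 513.4 -328.7] [73.5 35.6] 88.3
dark [375.0635 211.6984] 0.05 [ 512.5 -311.7] [70.3 34.1] 88.3
dark [311.8367 206.898 ] 0 [ 530.9 -140.1] [47.3 29.2] 89.2
dark [311.8367 206.898 ] 0.05 [ 529.2 -131.3] [45.2 28. ] 89.2
dark [232.7886 197.8618] 0 [541.5  93.6] [134.7 122.5] 85.2
dark [232.7886 197.8618] 0.05 [539.4  92.2] [128.8 117.2] 85.2
dark [358.8837 182.0465] 0 [ 602.8 -282.7] [30.  51.3] 71.1
dark [358.8837 182.0465] 0.05 [ 598.  -267.7] [28.7 49.1] 71.1
dark [339.2526 146.6737] 0 [ 708.7 -227.7] [143.    6.2] 83.2
dark [339.2526 146.6737] 0.05 [ 699.3 -215.1] [136.8   5.9] 83.2
dark [346.717  133.7736] 0 [ 747.3 -253.3] [35.9 37.5] 43.9
dark [346.717  133.7736] 0.05 [ 736.2 -239.6] [34.4 35.9] 43.9
dark [250.95 129.95] 0 [760.7  35.7] [20.5 19.7] 35.6
dark [250.95 129.95] 0.05 [749.   36.7] [19.6 18.8] 35.6
blue ((541.2718505859375, 462.02496337890625), (214.38156127929688, 291.8971862792969), 84.02374267578125)
plate [304.5 208. ] ((528.3448486328125, -117.02674102783203), (143.4971160888672, 133.57553100585938), 89.01937103271484)
```

View pics/c1.png

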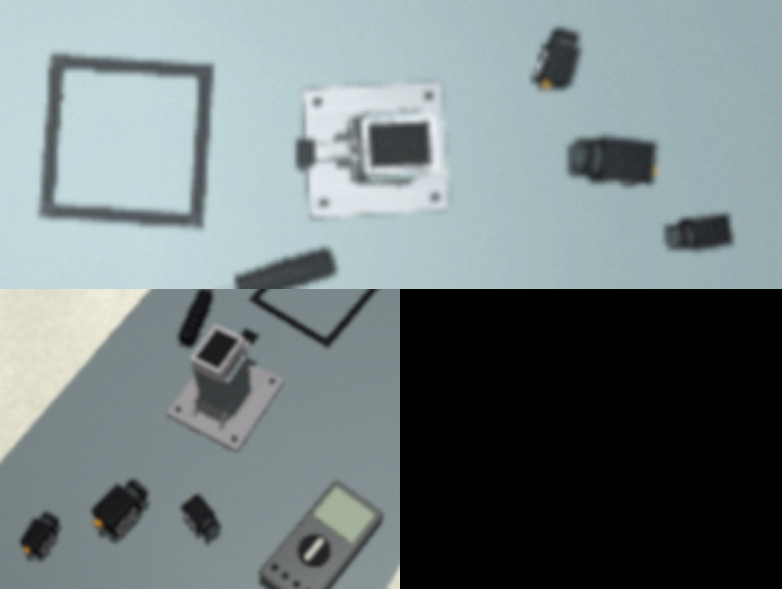

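Middle candidate (crop (613,158), lens to the left, towards the console) matches the 46×36 size; the others are smaller. Now refine the poses.

```bash
cat > m2.py <<'E'
from h import *
np.set_printoptions(precision=1,suppress=True)
def rect(f,box,cond,z,lab,k=6,hull=True):
    x0,y0,x1,y1=box; p=cv2.resize(f['pixels'][y0:y1,x0:x1],None,fx=k,fy=k,interpolation=cv2.INTER_CUBIC).max(2).astype(int)
    m=cond(p).astype(np.uint8)
    c=max(cv2.findContours(m,cv2.RETR_EXTERNAL,cv2.CHAIN_APPROX_NONE)[0],key=cv2.contourArea).reshape(-1,2)
    uv=(c+.5)/k-.5+[x0,y0]
    r=cv2.minAreaRect((plane(f,uv,z)[:,:2]*1000).astype(np.float32))
    print(lab,'med',np.median(p),'c',np.round(r[0],1),'size',np.round(r[1],1),'ang',round(r[2],1)); return r
if __name__=='__main__':
    f=grab('top')
    rect(f,(200,175,264,237),lambda p:p<(np.median(p)+p.min())/2+5,0,'mark')
    for t in(130,150,165): rect(f,(278,182,332,235),lambda p:p>t,.01,f'plate{t}')
    rect(f,(298,196,328,220),lambda p:p<75,.122,'tray')
    rect(f,(276,200,292,215),lambda p:p<75,.06,'pad')
    rect(f,(355,198,395,224),lambda p:p<75,.05,'cam')
    im=f['pixels'].max(2); print(im[207,278:332]); print(im[178:240,285])
    print(im[212,355:395])
E
python3 m2.py
```

```text
mark med 136.0 c [537.   93.9] size [141.4 141.6] ang 85.7
plate130 med 128.0 c [ 526.2 -118.9] size [118.2 120.3] ang 2.7
plate150 med 128.0 c [ 545.1 -168.9] size [0.5 7.3] ang 88.6Traceback (most recent call last):
  File "m2.py", line 13, in <module>
    for t in(130,150,165): rect(f,(278,182,332,235),lambda p:p>t,.01,f'plate{t}')
                           ~~~~^^^^^^^^^^^^^^^^^^^^^^^^^^^^^^^^^^^^^^^^^^^^^^^^^^
  File "m2.py", line 6, in rect
    c=max(cv2.findContours(m,cv2.RETR_EXTERNAL,cv2.CHAIN_APPROX_NONE)[0],key=cv2.contourArea).reshape(-1,2)
      ~~~^^^^^^^^^^^^^^^^^^^^^^^^^^^^^^^^^^^^^^^^^^^^^^^^^^^^^^^^^^^^^^^^^^^^^^^^^^^^^^^^^^^^
ValueError: max() iterable argument is empty
```

```bash
sed -i '/plate/d' m2.py; sed -i "s/^    rect(f,(298/    q=f['pixels'].astype(int); print(q[195,278:332].tolist())\n    f2=dict(f); f2['pixels']=np.clip(128+4*(q[...,:1]-q[...,2:]),0,255).astype(np.uint8)[...,[0,0,0]]\n    rect(f2,(276,182,332,235),lambda p:p<165,.01,'plate')\n&/" m2.py; python3 m2.py
```

```text
mark med 136.0 c [537.   93.9] size [141.4 141.7] ang 85.7
[[132, 129, 116], [133, 129, 117], [131, 129, 115], [131, 128, 115], [130, 127, 114], [127, 124, 113], [124, 122, 115], [140, 138, 132], [136, 134, 129], [106, 104, 98], [95, 92, 86], [115, 112, 107], [140, 138, 132], [147, 144, 139], [147, 144, 138], [147, 144, 138], [146, 143, 138], [146, 143, 137], [146, 143, 137], [145, 143, 137], [146, 144, 137], [145, 142, 137], [145, 142, 137], [144, 142, 136], [144, 143, 137], [144, 141, 136], [143, 141, 136], [142, 141, 135], [143, 141, 136], [144, 141, 136], [143, 140, 135], [142, 140, 135], [142, 139, 134], [141, 138, 133], [139, 136, 132], [138, 135, 131], [139, 136, 131], [138, 136, 131], [137, 135, 130], [137, 135, 130], [137, 134, 129], [136, 133, 128], [132, 131, 125], [133, 131, 126], [134, 132, 127], [135, 133, 128], [127, 125, 119], [119, 116, 107], [122, 119, 107], [124, 122, 108], [125, 122, 109], [124, 121, 107], [123, 121, 108], [124, 121, 108]]
plate med 167.0 c [ 526.  -113.9] size [108.8 126.3] ang 2.3
tray med 110.0 c [ 526.5 -118.8] size [31.3 45.2] ang 1.1
pad med 132.0 c [522.3 -52.7] size [12.9 23. ] ang 89.0
cam med 113.0 c [ 513.1 -310. ] size [74.2 38.6] ang 84.1
[133 132 130 117  76  53  51  52  59  87 123 131 133 137 136 133 132 133
 127 112  98  93  83  99 122  98  58  39  38  39  40  40  39  39  40  39
  38  39  38  37  38  40  55  98 135 146 138 126 118 121 124 124 123 123]
[129 130 129 129 129 130 130 129 130 131 130 127 124 128 142 144 143 140
 141 141 140 139 138 137 137 138 133 111  71  52  50  50  50  50  51  63
  86 104 110 112 111 111 110 113 119 121 123 127 129 128 125 125 130 131
 131 131 132 131 131 128 112  81]
[119 119 119 118 117 114  99  70  53  56  55  48  37  33  40  48  43  36
  33  33  31  33  32  33  31  33  33  31  30  31  31  40  68  97 111 112
 113 114 114 112]
```

```bash
cat > go.py <<'E'
from h import *
from scipy.spatial.transform import Rotation as Ro
import sys
np.set_printoptions(precision=1,suppress=True)
def to(x,y,z,ang):   # mm, angle of jaw axis in world deg (mod 180)
    s=sense(); R=Ro.from_euler('xyz',s['orientation']).as_matrix(); p=s['tcp_pos']*1000
    cur=np.degrees(np.arctan2(R[1,1],R[0,1])); d=(ang-cur+90)%180-90
    Rn=R@Ro.from_euler('x',-d,degrees=True).as_matrix(); D=np.array([x,y,z])-p
    print('t',round(s['time_s'],2),'p',p,'jaw',round(cur,1),'w',round(s['width']*1000,1),'F',s['force'],'j7',round(s['joint_pos'][6],2),'toolx',np.round(R[:,0],3))
    print('turn',round(-d,1),' shift before turn',R.T@D,' after turn',Rn.T@D)
if __name__=='__main__': to(*map(float,sys.argv[1:5]))
E
python3 go.py 526.5 -118 170 2.3
```

```text
t 0.3 p [ 188.7 -595.7  200.5] jaw -72.4 w 85.3 F [0.2 0.2 0.9] j7 -0.09 toolx [-0.  0. -1.]
turn -74.7  shift before turn [  30.6 -353.4 -466.3]  after turn [  30.6  356.7 -463.7]
```

Request:
move_arm(
  commands=[85, 0, -35.3, -46.6, 0, 85, 0, -35.3, -46.6, 0, 85, 0, -35.3, -46.6, 0, 85, 0, -35.3, -46.6, 0, 85, 0, -35.3, -46.6, 0, 85, 0, -35.3, -46.6, 0, 85, 0, -35.3, -46.6, 0, 85, 0, -35.3, -46.6, 0, 85, 0, -35.3, -46.6, 0, 85, 0, -35.3, -46.6, 0],
  grip_force=60,
)

```text
time_s: 1.55
tcp_pos: [0.5273, -0.1171, 0.2009]
orientation: [2.164, 1.57, -0.671]
force: [0.5, -0.8, 0.3]
width: 0.0852
```

Request:
move_arm(
  commands=[85, 0, 0, 0, -9.3, 85, 0, 0, 0, -9.3, 85, 0, 0, 0, -9.3, 85, 0, 0, 0, -9.3, 85, 0, 0, 0, -9.3, 85, 0, 0, 0, -9.3, 85, 0, 0, 0, -9.3, 85, 0, 0, 0, -9.3, 85, 0, 0, 0, 0, 85, 0, 0, 0, 0],
)

```text
time_s: 2.8
tcp_pos: [0.5264, -0.1186, 0.2007]
orientation: [-0.021, 1.571, -1.561]
force: [0.6, 0.8, 0.4]
width: 0.0852
```

```bash
python3 go.py 526.5 -118 65 2.3
```

```text
t 2.8 p [ 526.4 -118.6  200.7] jaw 1.8 w 85.2 F [0.6 0.8 0.4] j7 0.07 toolx [ 0. -0. -1.]
turn -0.5  shift before turn [135.7   0.2  -0.6]  after turn [135.7   0.2  -0.6]
```

Request:
move_arm(
  commands=[85, 25, 0, 0, 0, 85, 25, 0, 0, 0, 85, 25, 0, 0, 0, 85, 25, 0, 0, 0, 85, 20, 0, 0, 0, 85, 15, 0, 0, 0, 85, 0, 0, 0, 0, 45, 0, 0, 0, 0, 45, 0, 0, 0, 0, 45, 0, 0, 0, 0],
  grip_force=60,
)

```text
time_s: 4.05
tcp_pos: [0.5274, -0.1188, 0.0673]
orientation: [1.077, 1.568, -0.459]
force: [-1.6, 0.2, 9.0]
width: 0.0452
```

Request:
move_arm(
  commands=[45, 0, 0, 0, 0, 45, 0, 0, 0, 0, 45, 0, 0, 0, 0, 45, 0, 0, 0, 0, 45, -3, 0, 0, 0, 45, -5, 0, 0, 0, 45, -8, 0, 0, 0, 45, -9, 0, 0, 0, 45, 0, 0, 0, 0, 45, 0, 0, 0, 0],
)

```text
time_s: 5.3
tcp_pos: [0.5263, -0.1186, 0.0906]
orientation: [-0.698, 1.571, -2.235]
force: [0.2, -0.5, 0.0]
width: 0.0453
```

```bash
python3 go.py 537 94 90 -4; python3 - <<'E'
from h import *
a=grab('top')['pixels'][150:260,190:420]; b=grab('scene')['pixels'][150:350,130:380]
a=cv2.resize(a,(750,359),interpolation=cv2.INTER_CUBIC)
b=cv2.resize(b,(300,240))
o=np.zeros((599,750,3),np.uint8); o[:359]=a; o[359:,:300]=b
cv2.imwrite('pics/lift.png',cv2.convertScaleAbs(o,alpha=1.5))
E
```

```text
t 5.3 p [ 526.3 -118.6   90.6] jaw 2.0 w 45.3 F [ 0.2 -0.5  0. ] j7 0.02 toolx [-0. -0. -1.]
turn 6.0  shift before turn [   0.6   18.  -212.1]  after turn [   0.6   -4.2 -212.8]
```

View pics/lift.png

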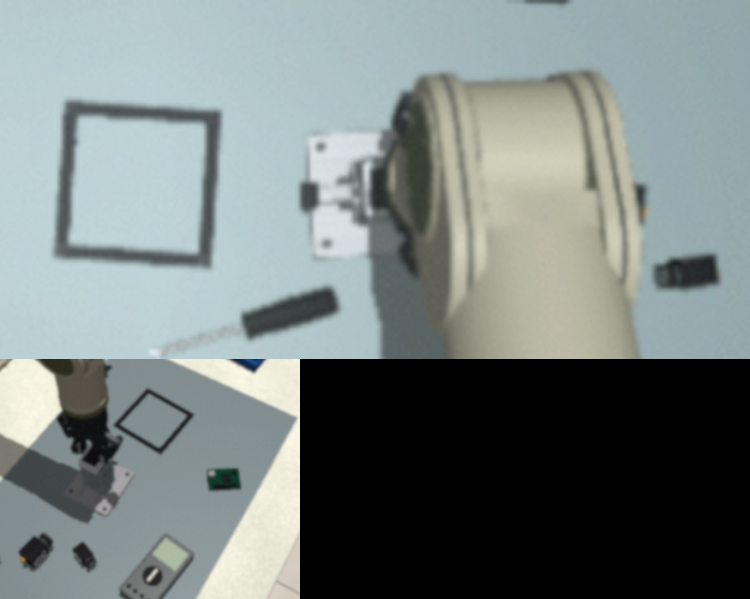

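The outline and foot plate edge (310–390,130–255) show in the top view, the rest hidden by the arm; opening 45 mm and no load say the tower isn't held. I look closer from the side.

```bash
python3 - <<'E'
from h import *
f=grab('scene');b=f['pixels'][170:300,160:300]
cv2.imwrite('pics/z.png',cv2.convertScaleAbs(cv2.resize(b,None,fx=4.5,fy=4.5,interpolation=cv2.INTER_CUBIC),alpha=2))
print((proj(f,[[.5263,-.1186,z] for z in(0.,.0906,.1096)])-[160,170])*4.5)
E
```

```text
[[235.14350184 381.86515109]
 [220.89227626 302.28007763]
 [217.67220811 284.22234259]]
```

View pics/z.png

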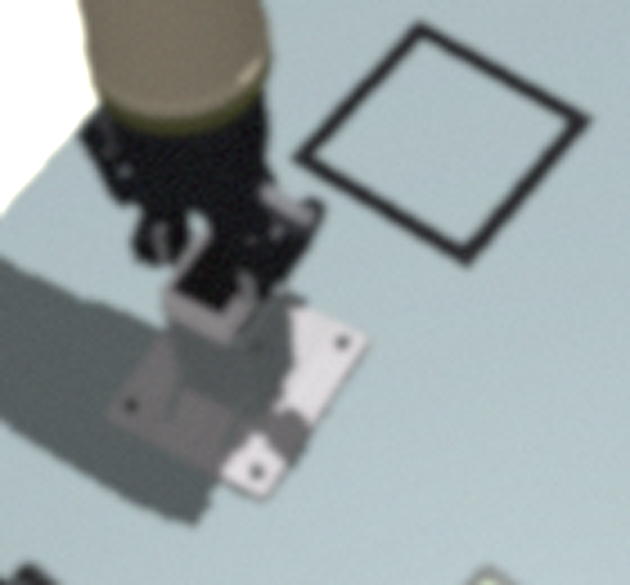

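The fingers stand beside the head, not on the tower (tray at (215,285)). I'll open, go lower, and close in steps while watching width and force.

Request:
move_arm(
  commands=[85, 0, 0, 0, 0, 85, 0, 0, 0, 0, 85, 0, 0, 0, 0, 85, 10, 0, 0, 0, 85, 10, 0, 0, 0, 85, 9, 0, 0, 0, 85, 0, 0, 0, 0, 85, 0, 0, 0, 0, 60, 0, 0, 0, 0, 60, 0, 0, 0, 0],
  grip_force=60,
)

```text
time_s: 6.7
tcp_pos: [0.5266, -0.1187, 0.062]
orientation: [1.001, 1.57, -0.535]
force: [-0.4, -0.7, -0.0]
width: 0.0601
```

Request:
move_arm(
  commands=[40, 0, 0, 0, 0, 40, 0, 0, 0, 0, 40, 0, 0, 0, 0, 40, 0, 0, 0, 0, 40, 0, 0, 0, 0, 40, 0, 0, 0, 0, 40, 0, 0, 0, 0, 40, 0, 0, 0, 0, 40, 0, 0, 0, 0, 40, 0, 0, 0, 0],
)

```text
time_s: 7.95
tcp_pos: [0.5267, -0.1187, 0.0626]
orientation: [0.752, 1.57, -0.784]
force: [-2.2, -0.2, 7.8]
width: 0.0512
```

```bash
python3 go.py 526 -118 90 2; python3 - <<'E'
from h import *
f=grab('scene');b=f['pixels'][170:300,160:300]
cv2.imwrite('pics/z2.png',cv2.convertScaleAbs(cv2.resize(b,None,fx=4.5,fy=4.5,interpolation=cv2.INTER_CUBIC),alpha=2))
E
```

```text
t 7.95 p [ 526.7 -118.7   62.6] jaw 2.0 w 51.2 F [-2.2 -0.2  7.8] j7 0.0 toolx [ 0. -0. -1.]
turn -0.0  shift before turn [-27.4  -0.6  -0.7]  after turn [-27.4  -0.6  -0.7]
```

Request:
move_arm(
  commands=[0, 0, 0, 0, 0, 0, 0, 0, 0, 0, 0, 0, 0, 0, 0, 0, 0, 0, 0, 0, 0, 0, 0, 0, 0, 0, -2, 0, 0, 0, 0, -4, 0, 0, 0, 0, -4, 0, 0, 0, 0, 0, 0, 0, 0, 0, 0, 0, 0, 0],
  grip_force=110,
)

```text
time_s: 9.25
tcp_pos: [0.5262, -0.1186, 0.0715]
orientation: [-1.543, 1.57, -3.079]
force: [0.3, -0.3, -9.9]
width: 0.0488
```

```bash
python3 go.py 537 94 90 -4
```

```text
t 9.25 p [ 526.2 -118.6   71.5] jaw 2.0 w 48.8 F [ 0.3 -0.3 -9.9] j7 0.01 toolx [-0. -0. -1.]
turn 6.0  shift before turn [ -18.5   18.1 -212.1]  after turn [ -18.5   -4.1 -212.8]
```

Request:
move_arm(
  commands=[0, -1, 0, -5, 1, 0, -1, 0, -9, 1, 0, -1, 0, -13, 1, 0, -1, 0, -15, 1, 0, 0, 0, -16, 1, 0, 0, 0, -16, 1, 0, 0, 0, -16, 0, 0, 0, 0, -16, 0, 0, 0, 0, -16, 0, 0, 0, 0, -16, 0],
)

```text
time_s: 10.5
tcp_pos: [0.5323, 0.0203, 0.0757]
orientation: [0.942, 1.571, -0.699]
force: [-1.1, 0.4, -9.5]
width: 0.0488
```

Request:
move_arm(
  commands=[0, 0, 0, -16, 0, 0, 0, 0, -16, 0, 0, 0, 0, -14, 0, 0, 0, 0, -10, 0, 0, 0, 0, -6, 0, 0, 0, 0, -4, 0, 0, 0, 0, 0, 0, 0, 0, 0, 0, 0, 0, 0, 0, 0, 0, 0, 0, 0, 0, 0],
)

```text
time_s: 11.75
tcp_pos: [0.5369, 0.0849, 0.0757]
orientation: [0.539, 1.571, -1.103]
force: [0.2, 0.1, -9.5]
width: 0.0485
```

```bash
python3 go.py 537 94 65 -4; python3 - <<'E'
from h import *
f=grab('scene');p=proj(f,[.537,.094,.05])[0].astype(int); x,y=p-[75,65]
b=f['pixels'][y:y+130,x:x+150]
a=grab('top'); q=proj(a,[.537,.094,.01])[0].astype(int); x,y=q-[45,45]; c=a['pixels'][y:y+90,x:x+90]
o=np.hstack([cv2.resize(b,(500,433),interpolation=cv2.INTER_CUBIC),np.vstack([cv2.resize(c,(300,300),interpolation=cv2.INTER_CUBIC),np.zeros((133,300,3),np.uint8)])])
cv2.imwrite('pics/z3.png',cv2.convertScaleAbs(o,alpha=1.8))
E
```

```text
t 11.75 p [536.9  84.9  75.7] jaw -4.0 w 48.5 F [ 0.2  0.1 -9.5] j7 -0.5 toolx [ 0. -0. -1.]
turn -0.0  shift before turn [10.7 -0.6 -9.1]  after turn [10.7 -0.5 -9.1]
```

View pics/z3.png

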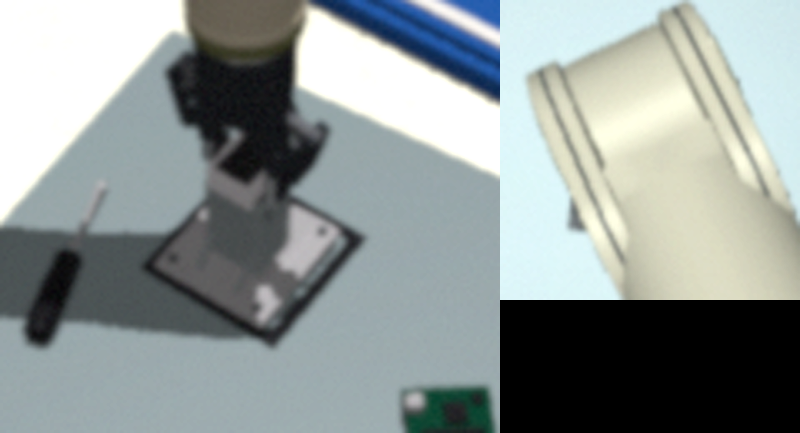

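Stand hangs over the outline in the scene view (plate centre ≈(250,255), outline around it), slightly short. I shift 9 mm and lower.

Request:
move_arm(
  commands=[0, 0, 0, -4, 0, 0, 0, 0, -5, 0, 0, 0, 0, 0, 0, 0, 2, 0, 0, 0, 0, 3, 0, 0, 0, 0, 3, 0, 0, 0, 0, 1, 0, 0, 0, 0, 1, 0, 0, 0, 0, 0, 0, 0, 0, 0, 0, 0, 0, 0],
)

```text
time_s: 13.1
tcp_pos: [0.5376, 0.094, 0.0658]
orientation: [1.484, 1.571, -0.157]
force: [0.5, 0.0, -9.4]
width: 0.0487
```

Request:
move_arm(
  commands=[0, 1, 0, 0, 0, 0, 0.5, 0, 0, 0, 0, 0.5, 0, 0, 0, 0, 0.5, 0, 0, 0, 0, 0, 0, 0, 0, 0, 0, 0, 0, 0, 0, 0, 0, 0, 0, 0, 0, 0, 0, 0, 0, 0, 0, 0, 0, 0, 0, 0, 0, 0],
)

```text
time_s: 14.35
tcp_pos: [0.5377, 0.0939, 0.0633]
orientation: [0.889, 1.57, -0.752]
force: [-1.8, -3.1, -3.0]
width: 0.0487
```

```bash
python3 go.py 537 94 65 -4
```

```text
t 14.35 p [537.7  93.9  63.3] jaw -4.0 w 48.7 F [-1.8 -3.1 -3. ] j7 -0.53 toolx [ 0. -0. -1.]
turn -0.0  shift before turn [-1.7 -0.7 -0.1]  after turn [-1.7 -0.7 -0.1]
```

Request:
move_arm(
  commands=[0, 0.5, 0, 0, 0, 0, 0.5, 0, 0, 0, 50, 0, 0, 0, 0, 60, 0, 0, 0, 0, 85, 0, 0, 0, 0, 85, 0, 0, 0, 0, 85, 0, 0, 0, 0, 85, 0, 0, 0, 0, 85, 0, 0, 0, 0, 85, 0, 0, 0, 0],
  grip_force=30,
)

```text
time_s: 15.6
tcp_pos: [0.5375, 0.094, 0.0622]
orientation: [0.434, 1.571, -1.207]
force: [0.1, 0.8, 0.3]
width: 0.0852
```

Request:
move_arm(
  commands=[85, -3, 0, 0, 0, 85, -6, 0, 0, 0, 85, -10, 0, 0, 0, 85, -10, 0, 0, 0, 85, -8, 0, 0, 0, 85, 0, 0, 0, 0, 85, 0, 0, 0, 0, 85, 0, 0, 0, 0, 85, 0, 0, 0, 0, 85, 0, 0, 0, 0],
)

```text
time_s: 16.85
tcp_pos: [0.5374, 0.0941, 0.0991]
orientation: [-1.423, 1.571, -3.064]
force: [0.3, -0.4, -0.3]
width: 0.0845
```

```bash
python3 go.py 537 94 99 -4; python3 - <<'E'
from h import *
f=grab('scene');p=proj(f,[.537,.094,.05])[0].astype(int); x,y=p-[65,65]
b=f['pixels'][y:y+130,x:x+130]
cv2.imwrite('pics/z4.png',cv2.convertScaleAbs(cv2.resize(b,(590,590),interpolation=cv2.INTER_CUBIC),alpha=1.8))
E
```

```text
t 16.85 p [537.4  94.1  99.1] jaw -4.0 w 84.5 F [ 0.3 -0.4 -0.3] j7 -0.5 toolx [-0. -0. -1.]
turn -0.0  shift before turn [ 0.1 -0.4  0.1]  after turn [ 0.1 -0.4  0.1]
```

View pics/z4.png

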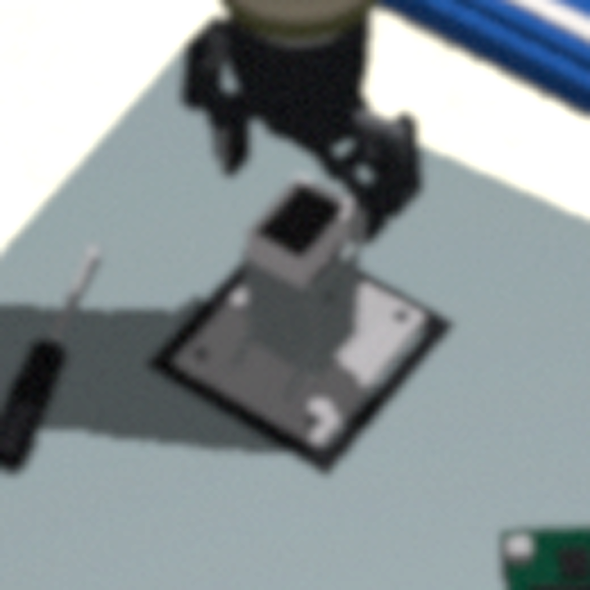

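Stand sits inside the outline (plate centre ≈(300,345)), let go. Now grip the head (41 mm) just above the tower.

Request:
move_arm(
  commands=[50, 0, -0.5, 0, 0, 50, 0, 0, 0, 0, 50, 0, 0, 0, 0, 0, 0, 0, 0, 0, 0, 0, 0, 0, 0, 0, 0, 0, 0, 0, 0, 0, 0, 0, 0, 0, 0, 0, 0, 0, 0, 0, 0, 0, 0, 0, 0, 0, 0, 0],
  grip_force=50,
)

```text
time_s: 18.15
tcp_pos: [0.537, 0.0941, 0.0992]
orientation: [0.836, 1.571, -0.805]
force: [-0.7, 0.9, 0.1]
width: -0.0002
```

Request:
move_arm(
  commands=[0, -0.2, 0, 0, 0, 0, -0.2, 0, 0, 0, 0, -0.2, 0, 0, 0, 0, -0.2, 0, 0, 0, 0, -0.2, 0, 0, 0, 0, -0.2, 0, 0, 0, 0, -0.2, 0, 0, 0, 0, -0.2, 0, 0, 0, 0, -0.2, 0, 0, 0, 0, -0.2, 0, 0, 0],
)

```text
time_s: 19.4
tcp_pos: [0.537, 0.0941, 0.1012]
orientation: [0.896, 1.571, -0.745]
force: [-0.2, -0.0, 0.4]
width: -0.0001
```

Closed on nothing; I need a look (8th picture).

```bash
python3 - <<'E'
from h import *
f=grab('scene');p=proj(f,[.537,.094,.05])[0].astype(int); x,y=p-[65,75]
b=f['pixels'][y:y+130,x:x+130]
o=cv2.convertScaleAbs(cv2.resize(b,(590,590),interpolation=cv2.INTER_CUBIC),alpha=1.8)
k=590/130
for P,c in(([.537,.094,.101],(0,0,255)),([.537,.094,.122],(0,255,0)),([.537,.094,0],(255,0,0)),([.537+.027,.094,.1],(0,255,255)),([.537-.027,.094,.1],(0,255,255))):
    q=(proj(f,P)[0]-[x,y]+.5)*k; cv2.circle(o,tuple(int(v) for v in q),4,c,-1)
cv2.imwrite('pics/z5.png',o)
E
```

```text
(no output)
```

View pics/z5.png

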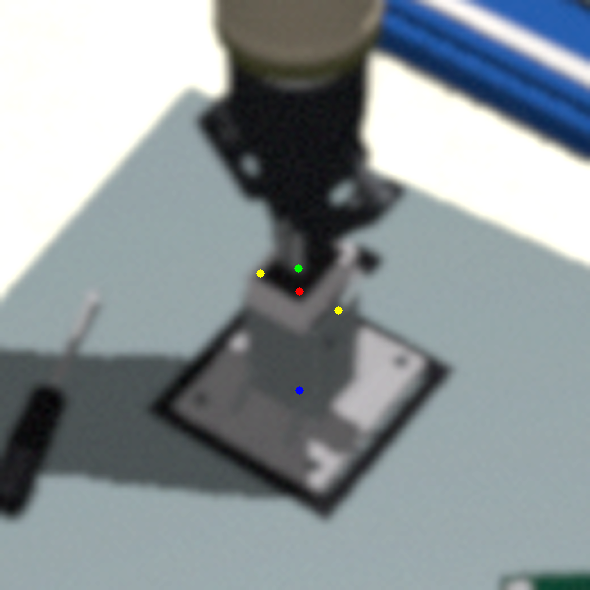

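The shut fingertips are visibly above the tray floor (tip ≈(290,250), tray floor expected at (298,268)), so the real fingertips sit ~25 mm higher than the reported TCP; this also explains the slipping first grip. I go ~27 mm lower for the head.

Request:
move_arm(
  commands=[85, 0, 0, 0, 0, 85, 0, 0, 0, 0, 85, 0, 0, 0, 0, 85, 9, 0, 0, 0, 85, 10, 0, 0, 0, 85, 9, 0, 0, 0, 0, 0, 0, 0, 0, 0, 0, 0, 0, 0, 0, 0, 0, 0, 0, 0, 0, 0, 0, 0],
  grip_force=50,
)

```text
time_s: 20.7
tcp_pos: [0.5375, 0.0942, 0.0738]
orientation: [1.645, 1.57, 0.004]
force: [1.6, -0.5, 2.8]
width: 0.0401
```

Request:
move_arm(
  commands=[0, -0.2, 0, 0, 0, 0, -0.2, 0, 0, 0, 0, -0.2, 0, 0, 0, 0, -0.2, 0, 0, 0, 0, -0.2, 0, 0, 0, 0, -0.2, 0, 0, 0, 0, -0.2, 0, 0, 0, 0, -0.2, 0, 0, 0, 0, -0.2, 0, 0, 0, 0, -0.2, 0, 0, 0],
)

```text
time_s: 21.95
tcp_pos: [0.5369, 0.094, 0.0752]
orientation: [-0.889, 1.571, -2.53]
force: [2.6, 0.2, -2.5]
width: 0.0401
```

Request:
move_arm(
  commands=[0, -0.3, 0, 0, 0, 0, -0.3, 0, 0, 0, 0, -0.3, 0, 0, 0, 0, -0.3, 0, 0, 0, 0, -0.3, 0, 0, 0, 0, -0.3, 0, 0, 0, 0, -0.3, 0, 0, 0, 0, -0.3, 0, 0, 0, 0, -0.3, 0, 0, 0, 0, -0.3, 0, 0, 0],
)

```text
time_s: 23.2
tcp_pos: [0.537, 0.094, 0.0782]
orientation: [-0.749, 1.571, -2.39]
force: [0.9, -1.1, -2.4]
width: 0.0401
```

Request:
move_arm(
  commands=[0, -0.3, 0, 0, 0, 0, -0.3, 0, 0, 0, 0, -0.3, 0, 0, 0, 0, -0.3, 0, 0, 0, 0, -0.3, 0, 0, 0, 0, -0.3, 0, 0, 0, 0, -0.3, 0, 0, 0, 0, -0.3, 0, 0, 0, 0, -0.3, 0, 0, 0, 0, -0.3, 0, 0, 0],
)

```text
time_s: 24.45
tcp_pos: [0.537, 0.094, 0.0812]
orientation: [-0.032, 1.571, -1.673]
force: [2.0, -0.2, -1.7]
width: 0.0398
```

Request:
move_arm(
  commands=[0, -0.3, 0, 0, 0, 0, -0.3, 0, 0, 0, 0, -0.3, 0, 0, 0, 0, -0.3, 0, 0, 0, 0, -0.3, 0, 0, 0, 0, -0.3, 0, 0, 0, 0, -0.3, 0, 0, 0, 0, -0.3, 0, 0, 0, 0, -0.3, 0, 0, 0, 0, -0.3, 0, 0, 0],
)

```text
time_s: 25.7
tcp_pos: [0.537, 0.0941, 0.0842]
orientation: [0.36, 1.571, -1.281]
force: [1.1, -1.5, -2.5]
width: 0.0397
```

Request:
move_arm(
  commands=[0, -0.3, 0, 0, 0, 0, -0.3, 0, 0, 0, 0, -0.3, 0, 0, 0, 0, -0.3, 0, 0, 0, 0, -0.3, 0, 0, 0, 0, -0.3, 0, 0, 0, 0, -0.3, 0, 0, 0, 0, -0.3, 0, 0, 0, 0, -0.3, 0, 0, 0, 0, -0.3, 0, 0, 0],
)

```text
time_s: 26.95
tcp_pos: [0.537, 0.094, 0.0872]
orientation: [0.518, 1.571, -1.123]
force: [0.0, -1.6, -2.6]
width: 0.0398
```

Request:
move_arm(
  commands=[0, -0.3, 0, 0, 0, 0, -0.3, 0, 0, 0, 0, -0.3, 0, 0, 0, 0, -0.3, 0, 0, 0, 0, -0.3, 0, 0, 0, 0, -0.3, 0, 0, 0, 0, -0.3, 0, 0, 0, 0, -0.3, 0, 0, 0, 0, -0.3, 0, 0, 0, 0, -0.3, 0, 0, 0],
)

```text
time_s: 28.2
tcp_pos: [0.5369, 0.0941, 0.0901]
orientation: [-1.193, 1.57, -2.834]
force: [0.0, -0.8, -6.2]
width: 0.0404
```

Request:
move_arm(
  commands=[0, -0.3, 0, 0, 0, 0, -0.3, 0, 0, 0, 0, -0.3, 0, 0, 0, 0, -0.3, 0, 0, 0, 0, -0.3, 0, 0, 0, 0, -0.3, 0, 0, 0, 0, -0.3, 0, 0, 0, 0, -0.3, 0, 0, 0, 0, -0.3, 0, 0, 0, 0, -0.3, 0, 0, 0],
)

```text
time_s: 29.45
tcp_pos: [0.5369, 0.0941, 0.0932]
orientation: [-0.569, 1.571, -2.209]
force: [-0.5, -0.3, -7.4]
width: 0.0399
```

Request:
move_arm(
  commands=[0, -0.3, 0, 0, 0, 0, -0.3, 0, 0, 0, 0, -0.3, 0, 0, 0, 0, -0.3, 0, 0, 0, 0, -0.3, 0, 0, 0, 0, -0.3, 0, 0, 0, 0, -0.3, 0, 0, 0, 0, -0.3, 0, 0, 0, 0, -0.3, 0, 0, 0, 0, -0.3, 0, 0, 0],
)

```text
time_s: 30.7
tcp_pos: [0.5371, 0.0942, 0.0963]
orientation: [1.773, 1.571, 0.132]
force: [-2.3, -0.3, -3.4]
width: 0.0403
```

Request:
move_arm(
  commands=[0, -0.2, 0, 0, 0, 0, -0.2, 0, 0, 0, 0, -0.2, 0, 0, 0, 0, -0.2, 0, 0, 0, 0, -0.2, 0, 0, 0, 0, -0.2, 0, 0, 0, 0, -0.2, 0, 0, 0, 0, -0.2, 0, 0, 0, 0, -0.2, 0, 0, 0, 0, -0.2, 0, 0, 0],
)

```text
time_s: 31.95
tcp_pos: [0.5371, 0.0941, 0.0982]
orientation: [1.667, 1.571, 0.026]
force: [-0.9, -0.4, -2.8]
width: 0.0403
```

Request:
move_arm(
  commands=[0, -0.5, 0, 0, 0, 0, -0.5, 0, 0, 0, 0, -0.5, 0, 0, 0, 0, -0.4, 0, 0, 0, 0, -0.4, 0, 0, 0, 0, -0.4, 0, 0, 0, 0, -0.4, 0, 0, 0, 0, -0.3, 0, 0, 0, 0, -0.3, 0, 0, 0, 0, -0.3, 0, 0, 0],
)

```text
time_s: 33.2
tcp_pos: [0.537, 0.0941, 0.1022]
orientation: [0.212, 1.571, -1.429]
force: [-0.3, 0.6, -5.9]
width: 0.0399
```

Request:
move_arm(
  commands=[0, -0.3, 0, 0, 0, 0, -0.3, 0, 0, 0, 0, -0.3, 0, 0, 0, 0, -0.3, 0, 0, 0, 0, -0.3, 0, 0, 0, 0, -0.3, 0, 0, 0, 0, -0.3, 0, 0, 0, 0, -0.3, 0, 0, 0, 0, -0.3, 0, 0, 0, 0, -0.3, 0, 0, 0],
)

```text
time_s: 34.45
tcp_pos: [0.537, 0.094, 0.1052]
orientation: [0.161, 1.571, -1.48]
force: [0.1, 0.6, -6.0]
width: 0.0398
```

Request:
move_arm(
  commands=[0, -0.2, 0, 0, 0, 0, -0.2, 0, 0, 0, 0, -0.2, 0, 0, 0, 0, -0.2, 0, 0, 0, 0, -0.2, 0, 0, 0, 0, -0.2, 0, 0, 0, 0, -0.2, 0, 0, 0, 0, -0.2, 0, 0, 0, 0, -0.2, 0, 0, 0, 0, -0.2, 0, 0, 0],
)

```text
time_s: 35.7
tcp_pos: [0.537, 0.094, 0.1073]
orientation: [0.812, 1.571, -0.829]
force: [0.1, -0.8, -4.8]
width: 0.0401
```

Request:
move_arm(
  commands=[0, -0.2, 0, 0, 0, 0, -0.2, 0, 0, 0, 0, -0.2, 0, 0, 0, 0, -0.2, 0, 0, 0, 0, -0.2, 0, 0, 0, 0, -0.2, 0, 0, 0, 0, -0.2, 0, 0, 0, 0, -0.2, 0, 0, 0, 0, -0.2, 0, 0, 0, 0, -0.2, 0, 0, 0],
)

```text
time_s: 36.95
tcp_pos: [0.5371, 0.0941, 0.1093]
orientation: [1.531, 1.571, -0.11]
force: [-1.2, 0.7, -3.0]
width: 0.0402
```

Request:
move_arm(
  commands=[0, -0.6, 0, 0, 0, 0, -0.6, 0, 0, 0, 0, -0.6, 0, 0, 0, 0, -0.6, 0, 0, 0, 0, -0.6, 0, 0, 0, 0, -0.6, 0, 0, 0, 0, -0.6, 0, 0, 0, 0, -0.6, 0, 0, 0, 0, -0.6, 0, 0, 0, 0, -0.6, 0, 0, 0],
)

```text
time_s: 38.2
tcp_pos: [0.537, 0.094, 0.1152]
orientation: [-0.282, 1.571, -1.923]
force: [0.6, 1.3, -6.6]
width: 0.0397
```

Request:
move_arm(
  commands=[0, -0.5, 0, 0, 0, 0, -0.5, 0, 0, 0, 0, -0.5, 0, 0, 0, 0, -0.5, 0, 0, 0, 0, -0.5, 0, 0, 0, 0, -0.5, 0, 0, 0, 0, -0.5, 0, 0, 0, 0, -0.5, 0, 0, 0, 0, -0.5, 0, 0, 0, 0, -0.5, 0, 0, 0],
)

```text
time_s: 39.45
tcp_pos: [0.5371, 0.0941, 0.1204]
orientation: [1.443, 1.57, -0.197]
force: [-0.0, 0.1, -1.7]
width: 0.0404
```

Request:
move_arm(
  commands=[0, -0.6, 0, 0, 0, 0, -0.6, 0, 0, 0, 0, -0.6, 0, 0, 0, 0, -0.6, 0, 0, 0, 0, -0.6, 0, 0, 0, 0, -0.6, 0, 0, 0, 0, -0.6, 0, 0, 0, 0, -0.6, 0, 0, 0, 0, -0.6, 0, 0, 0, 0, -0.6, 0, 0, 0],
)

```text
time_s: 40.7
tcp_pos: [0.537, 0.0941, 0.1261]
orientation: [-0.75, 1.571, -2.39]
force: [0.0, 0.9, -5.8]
width: 0.04
```

Request:
move_arm(
  commands=[0, -0.6, 0, 0, 0, 0, -0.6, 0, 0, 0, 0, -0.6, 0, 0, 0, 0, -0.6, 0, 0, 0, 0, -0.6, 0, 0, 0, 0, -0.6, 0, 0, 0, 0, -0.6, 0, 0, 0, 0, -0.6, 0, 0, 0, 0, -0.6, 0, 0, 0, 0, -0.6, 0, 0, 0],
)

```text
time_s: 41.95
tcp_pos: [0.5371, 0.0941, 0.1325]
orientation: [1.44, 1.57, -0.201]
force: [-0.4, 0.2, -3.2]
width: 0.0399
```

Request:
move_arm(
  commands=[0, -0.5, 0, 0, 0, 0, -0.5, 0, 0, 0, 0, 0.9, 0, 0, 0, 0, 0.9, 0, 0, 0, 0, 0.9, 0, 0, 0, 0, 0.9, 0, 0, 0, 0, 0.9, 0, 0, 0, 0, 0.9, 0, 0, 0, 0, 0.6, 0, 0, 0, 0, 0, 0, 0, 0],
)

```text
time_s: 43.2
tcp_pos: [0.5374, 0.0942, 0.1305]
orientation: [0.952, 1.569, -0.689]
force: [-13.1, -4.3, 31.1]
width: 0.0398
```

Resting on the notch (the commanded pose overshot downwards, 31 N; rest at ≈130.6). Relieve, open, raise; then locate the camera more closely.

Request:
move_arm(
  commands=[0, -2, 0, 0, 0, 0, -1, 0, 0, 0, 85, 0, 0, 0, 0, 85, 0, 0, 0, 0, 85, 0, 0, 0, 0, 85, 0, 0, 0, 0, 85, -5, 0, 0, 0, 85, -25, 0, 0, 0, 85, -30, 0, 0, 0, 85, 0, 0, 0, 0],
)

```text
time_s: 44.45
tcp_pos: [0.5383, 0.0946, 0.1927]
orientation: [1.707, 1.567, 0.066]
force: [0.4, 1.0, 0.4]
width: 0.0851
```

```bash
cat > cam.py <<'E'
from h import *
np.set_printoptions(precision=1,suppress=True)
f=grab('top'); x0,y0,x1,y1=355,196,395,226; k=6
p=cv2.resize(f['pixels'][y0:y1,x0:x1],None,fx=k,fy=k,interpolation=cv2.INTER_CUBIC).max(2)
c=max(cv2.findContours((p<75).astype(np.uint8),cv2.RETR_EXTERNAL,cv2.CHAIN_APPROX_NONE)[0],key=cv2.contourArea).reshape(-1,2)
uv=(c+.5)/k-.5+[x0,y0]; w=plane(f,uv,.05)[:,:2]*1000
for y in range(-270,-356,-4):
    s=w[abs(w[:,1]-y)<2.5]
    if len(s)>1: print(y,'x',s[:,0].min().round(1),s[:,0].max().round(1),'mid',(s[:,0].min()/2+s[:,0].max()/2).round(1))
print('ymin',w[:,1].min(),'ymax',w[:,1].max(), 'lens front at z.032', (plane(f,uv,.04)[:,1].max()*1000).round(1))
E
python3 cam.py; python3 go.py 513 -312 160 0;  python3 - <<'E'
from h import *
f=grab('scene');p=proj(f,[.537,.094,.1])[0].astype(int); x,y=p-[65,85]
b=cv2.resize(f['pixels'][y:y+130,x:x+130],(540,540),interpolation=cv2.INTER_CUBIC)
cv2.imwrite('pics/z6.png',cv2.convertScaleAbs(b,alpha=1.8))
E
```

```text
-274 x 501.9 525.4 mid 513.7
-278 x 501.4 529.6 mid 515.5
-282 x 500.9 530.9 mid 515.9
-286 x 498.9 531.4 mid 515.1
-290 x 496.0 531.4 mid 513.7
-294 x 495.5 531.3 mid 513.4
-298 x 495.4 532.1 mid 513.8
-302 x 495.3 532.6 mid 514.0
-306 x 495.8 532.5 mid 514.2
-310 x 496.1 532.5 mid 514.3
-314 x 495.6 531.9 mid 513.7
-318 x 493.1 531.4 mid 512.3
-322 x 492.6 530.9 mid 511.7
-326 x 492.5 530.8 mid 511.7
-330 x 492.5 530.3 mid 511.4
-334 x 493.4 529.3 mid 511.3
-338 x 493.2 528.7 mid 511.0
-342 x 493.2 528.2 mid 510.7
-346 x 495.0 528.1 mid 511.6
-350 x 520.5 524.7 mid 522.6
ymin -347.92647303810486 ymax -273.20084370188533 lens front at z.032 -276.3
t 44.5 p [537.6  94.2 191.2] jaw -4.0 w 85.1 F [-0.3 -0.1 -0. ] j7 -0.45 toolx [ 0. -0. -1.]
turn -4.0  shift before turn [ 31.1   3.9 406.9]  after turn [ 31.1 -24.6 406.2]
```

View pics/z6.png

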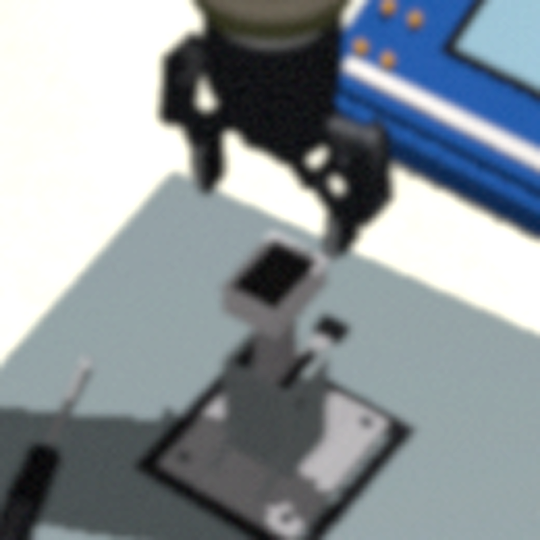

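Column is up, stand flat, fingers clear (tray at (275,270)). Camera pose: origin ≈(512,-322), axis ≈86°, so no turn needed.

Request:
move_arm(
  commands=[85, 0, 0.5, 52.1, 0, 85, 0, 0.5, 52.1, 0, 85, 0, 0.5, 52.1, 0, 85, 0, 0.5, 52.1, 0, 85, 0, 0.5, 52.1, 0, 85, 0, 0.5, 52.1, 0, 85, 20, 0.4, 52.1, 0, 85, 20, 0.4, 52.2, 0, 85, 40, 0, 0, 0, 85, 20, 0, 0, 0],
  grip_force=50,
)

```text
time_s: 45.8
tcp_pos: [0.51, -0.3214, 0.087]
orientation: [-2.14, 1.566, 2.502]
force: [0.2, -0.1, 0.3]
width: 0.0848
```

```bash
python3 go.py 512.3 -322 -10 -4; python3 - <<'E'
from h import *
from m2 import rect
f=grab('top'); p=proj(f,[.537,.094,.18])[0].astype(int); print(p)
rect(f,(p[0]-17,p[1]-14,p[0]+17,p[1]+14),lambda q:q<75,.1795,'tray')
rect(f,(200,175,264,237),lambda q:q<85,0,'mark')
E
```

```text
t 45.8 p [ 510.  -321.4   87. ] jaw -4.0 w 84.8 F [ 0.2 -0.1  0.3] j7 0.28 toolx [-0.  0. -1.]
turn -0.0  shift before turn [97.   2.7  0.7]  after turn [97.   2.7  0.7]
[229 203]
tray med 128.0 c [537.5  94. ] size [44.8 30.2] ang 86.3
mark med 140.0 c [537.2  98.8] size [148.7 137.9] ang 85.4
```

Request:
move_arm(
  commands=[85, 25, 1, 0, 0, 85, 25, 1, 0, 0, 85, 20, 0, 0, 0, 85, 12, 0, 0, 0, 85, 8, 0, 0, 0, 0, 0, 0, 0, 0, 0, 0, 0, 0, 0, 0, 0, 0, 0, 0, 0, 0, 0, 0, 0, 0, 0, 0, 0, 0],
  grip_force=50,
)

```text
time_s: 47.1
tcp_pos: [0.5141, -0.3226, 0.0012]
orientation: [0.925, 1.569, -0.716]
force: [-0.8, -0.1, 6.1]
width: 0.0352
```

Request:
move_arm(
  commands=[0, -4, 0, 0, 0, 0, -12, 0, 0, 0, 0, -28, 0, 0, 0, 0, -40, 0, 0, 0, 0, -45, 0, 0, 0, 0, -45, 0, 0, 0, 0, -30, 0, 0, 0, 0, -14, 0, 0, 0, 0, 0, 0, 0, 0, 0, 0, 0, 0, 0],
)

```text
time_s: 48.35
tcp_pos: [0.5129, -0.3219, 0.2166]
orientation: [-2.043, 1.569, 2.6]
force: [0.8, -0.4, -2.4]
width: 0.035
```

```bash
python3 go.py 537.5 94 215 -4; python3 - <<'E'
from h import *
o=[]
for z in (.24,):
    f=grab('scene');p=proj(f,[.512,-.322,z])[0].astype(int); x,y=np.maximum(p-[75,65],0)
    b=cv2.resize(f['pixels'][y:y+130,x:x+150],(690,598),interpolation=cv2.INTER_CUBIC); cv2.imwrite('pics/z7.png',cv2.convertScaleAbs(b,alpha=2))
E
```

```text
t 48.35 p [ 512.9 -321.9  216.6] jaw -4.0 w 35.0 F [ 0.8 -0.4 -2.4] j7 0.31 toolx [-0.  0. -1.]
turn -0.0  shift before turn [   2.1   -4.6 -416.6]  after turn [   2.1   -4.5 -416.6]
```

View pics/z7.png

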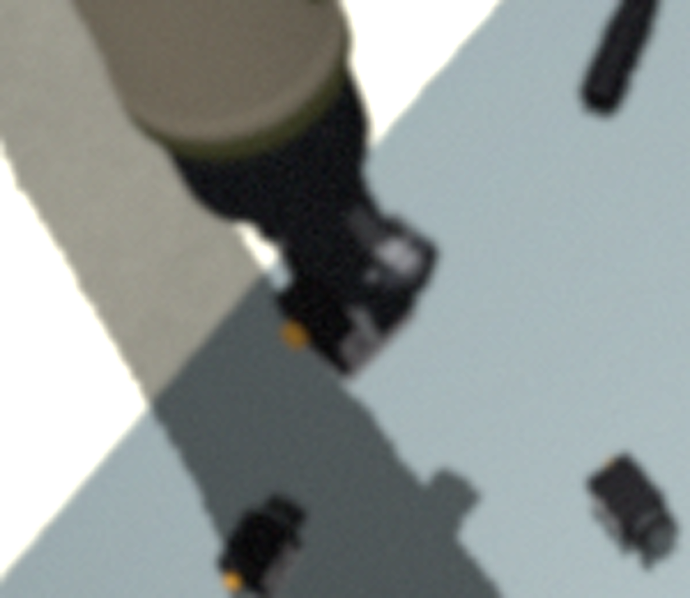

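Camera is held upright, lens away from us to the console (body (340,310)), load 2.4 N. One check of its fore-aft origin with the stored first scene view while time stands still.

```bash
python3 - <<'E'
from h import *
np.set_printoptions(precision=2,suppress=True)
for n in('scene','top'):
    f=grab(n); im=cv2.imread(f'pics/{n}0.png')
    a=np.radians(85.5); ex=np.array([np.cos(a),np.sin(a),0]); ey=np.array([-np.sin(a),np.cos(a),0]); o=np.array([.5123,-.322,0])
    P=[o+sx*.023*ex+sy*.018*ey+[0,0,z] for sx in(-1,1) for sy in(-1,1) for z in(.014,.05)]
    P+=[o+.0215*sx*ex+.0145*sy*ey for sx in(-1,1) for sy in(-1,1)]
    P+=[o+.041*ex+.014*np.cos(t)*ey+[0,0,.032+.014*np.sin(t)] for t in np.linspace(0,6.28,24)]
    q=proj(f,P); k=6; c0=np.floor(q.min(0)-8).astype(int); c1=np.ceil(q.max(0)+8).astype(int)
    p=cv2.resize(im[c0[1]:c1[1],c0[0]:c1[0]],None,fx=k,fy=k,interpolation=cv2.INTER_CUBIC).max(2)
    c=max(cv2.findContours((p<70).astype(np.uint8),cv2.RETR_EXTERNAL,cv2.CHAIN_APPROX_NONE)[0],key=cv2.contourArea).reshape(-1,2)
    uv=(c+.5)/k-.5+c0
    d=proj(f,[o+.01*ex+[0,0,.03],o+[0,0,.03],o+.01*ey+[0,0,.03]]); 
    for lab,g in(('x',d[0]-d[1]),('y',d[2]-d[1])):
        s=np.linalg.norm(g); g=g/s; print(n,lab,'px/10mm',s,'seen',(uv@g).min(),(uv@g).max(),'pred',(q@g).min(),(q@g).max())
E
```

```text
scene x px/10mm 4.207386313802394 seen -142.17805712505535 -108.29741440032296 pred -137.1678803521603 -107.46560788473049
scene y px/10mm 3.8346907239532184 seen -326.62058039815804 -303.36426765658285 pred -324.9619177817368 -303.2403018846541
top x px/10mm 3.360719859731692 seen -399.65332654175916 -374.5739949506952 pred -399.2278672796257 -373.9008866311729
top y px/10mm 3.4716511662430602 seen 187.98708678705793 201.67375031548988 pred 188.2434712817095 201.52229701858403
```

Request:
move_arm(
  commands=[0, 0, -0.5, -20, 0, 0, 0, -0.5, -40, 0, 0, 0, -0.5, -50, 0, 0, 0, -0.5, -55, 0, 0, 0, -0.5, -55, 0, 0, 0, -0.5, -55, 0, 0, 0, -0.5, -50, 0, 0, 0, -0.5, -45, 0, 0, 0, -0.4, -30, 0, 0, 0, -0.4, -18.3, 0],
)

```text
time_s: 49.75
tcp_pos: [0.537, 0.0987, 0.2181]
orientation: [-2.597, 1.57, 2.048]
force: [-0.2, -0.4, -2.6]
width: 0.0352
```

Request:
move_arm(
  commands=[0, 0, 0, 0, 0, 0, 0, 0, 0, 0, 0, 2, 0, 0, 0, 0, 5, 0, 0, 0, 0, 6, 0, 0, 0, 0, 6, 0, 0, 0, 0, 3, 0, 0, 0, 0, 2, 0, 0, 0, 0, 0, 0, 0, 0, 0, 0, 0, 0, 0],
)

```text
time_s: 51.0
tcp_pos: [0.5382, 0.0954, 0.1944]
orientation: [1.476, 1.57, -0.165]
force: [-0.4, -0.1, -1.1]
width: 0.035
```

```bash
python3 go.py 537.3 95.7 185 -4;python3 - <<'E'
from h import *
f=grab('scene');p=proj(f,[.537,.094,.19])[0].astype(int); x,y=np.maximum(p-[55,50],0)
b=cv2.resize(f['pixels'][y:y+100,x:x+110],(660,600),interpolation=cv2.INTER_CUBIC); cv2.imwrite('pics/z8.png',cv2.convertScaleAbs(b,alpha=2))
E
```

```text
t 51.0 p [538.2  95.4 194.4] jaw -4.0 w 35.0 F [-0.4 -0.1 -1.1] j7 -0.45 toolx [ 0. -0. -1.]
turn -0.0  shift before turn [ 9.4 -0.9 -0.2]  after turn [ 9.4 -0.9 -0.2]
```

View pics/z8.png

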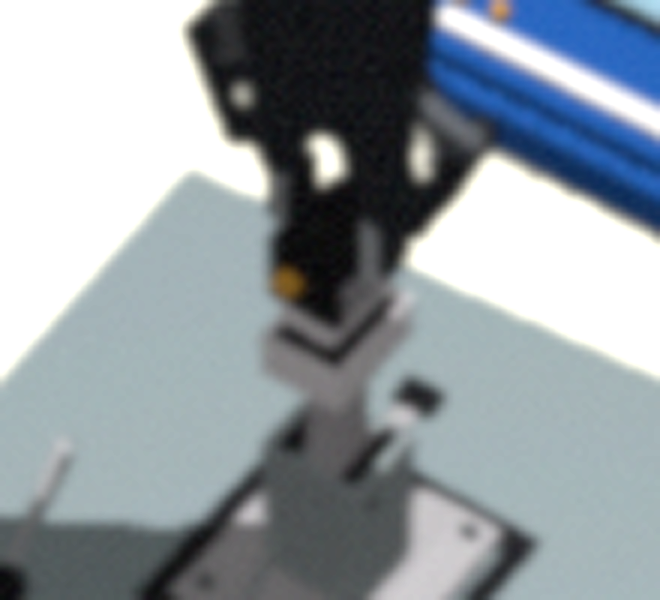

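Camera hangs about 9 mm over the tray, centred (dark floor strip even at (335,345)). Lower on.

Request:
move_arm(
  commands=[0, 0, -0.8, 0, 0, 0, 2, 0, 0, 0, 0, 2, 0, 0, 0, 0, 2, 0, 0, 0, 0, 2, 0, 0, 0, 0, 1, 0, 0, 0, 0, 1, 0, 0, 0, 0, 1, 0, 0, 0, 0, 0, 0, 0, 0, 0, 0, 0, 0, 0],
)

```text
time_s: 52.3
tcp_pos: [0.5373, 0.0954, 0.1832]
orientation: [0.596, 1.571, -1.045]
force: [0.2, 0.2, -2.7]
width: 0.0348
```

Request:
move_arm(
  commands=[0, 0.5, 0, 0, 0, 0, 0.5, 0, 0, 0, 0, 0.5, 0, 0, 0, 0, 0.5, 0, 0, 0, 0, 0.2, 0, 0, 0, 0, 0, 0, 0, 0, 0, 0, 0, 0, 0, 0, 0, 0, 0, 0, 0, 0, 0, 0, 0, 0, 0, 0, 0, 0],
)

```text
time_s: 53.55
tcp_pos: [0.5373, 0.0954, 0.181]
orientation: [0.776, 1.571, -0.865]
force: [1.2, -0.4, -2.7]
width: 0.0357
```

Request:
move_arm(
  commands=[0, 0.5, 0, 0, 0, 0, 0.5, 0, 0, 0, 0, 0.5, 0, 0, 0, 0, 0.3, 0, 0, 0, 0, 0.2, 0, 0, 0, 0, 0, 0, 0, 0, 0, 0, 0, 0, 0, 0, 0, 0, 0, 0, 0, 0, 0, 0, 0, 0, 0, 0, 0, 0],
)

```text
time_s: 54.8
tcp_pos: [0.5377, 0.0955, 0.1804]
orientation: [1.333, 1.569, -0.308]
force: [-4.9, -2.3, 11.8]
width: 0.0353
```

Request:
move_arm(
  commands=[0, -1, 0, 0, 0, 0, 0, 0, 0, 0, 40, 0, 0, 0, 0, 50, 0, 0, 0, 0, 70, 0, 0, 0, 0, 85, 0, 0, 0, 0, 85, 0, 0, 0, 0, 85, 0, 0, 0, 0, 85, -5, 0, 0, 0, 85, -15, 0, 0, 0],
)

```text
time_s: 56.05
tcp_pos: [0.537, 0.0954, 0.2003]
orientation: [-1.404, 1.57, -3.045]
force: [-0.5, 0.1, -0.1]
width: 0.085
```

Request:
move_arm(
  commands=[85, -30, 0, 0, 0, 85, -40, 0, 0, 0, 85, -40, 0, 0, 0, 85, 0, 0, 50, 0, 85, 0, 0, 50, 0, 85, 0, 0, 50, 0, 85, 0, 0, 40, 0, 85, 0, 0, 0, 0, 85, 0, 0, 0, 0, 85, 0, 0, 0, 0],
)

```text
time_s: 57.3
tcp_pos: [0.5242, -0.0926, 0.3105]
orientation: [1.727, 1.57, 0.088]
force: [-0.1, 0.4, 1.2]
width: 0.0852
```

```bash
python3 - <<'E'
from h import *
s=sense(); print(s['time_s'],s['tcp_pos'],s['force'])
f=grab('scene');p=proj(f,[.537,.094,.14])[0].astype(int); x,y=np.maximum(p-[50,60],0)
b=cv2.resize(f['pixels'][y:y+120,x:x+100],(480,576),interpolation=cv2.INTER_CUBIC)
t=grab('top');p=proj(t,[.537,.094,.1])[0].astype(int); x,y=p-[30,45]
c=cv2.resize(t['pixels'][y:y+90,x:x+50],(320,576),interpolation=cv2.INTER_CUBIC)
cv2.imwrite('pics/z9.png',cv2.convertScaleAbs(np.hstack([b,c]),alpha=1.8))
E
```

```text
57.3 [ 0.52420752 -0.09257643  0.31053421] [-0.06374352  0.44056677  1.16754899]
```

View pics/z9.png

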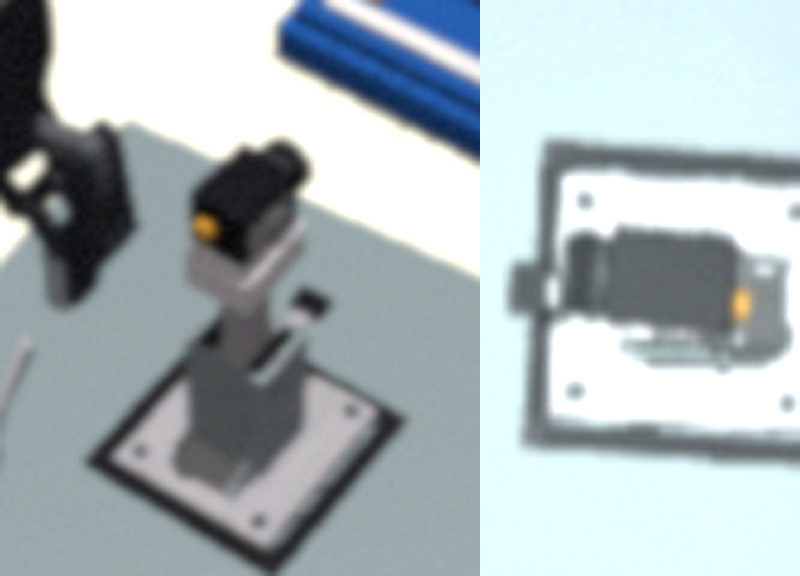

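Camera sits in the tray at (245,215), upright with its lens towards the console. The column is up and the stand is inside the outline. Handing in.

```bash
python3 -c "from h import *; print(close_job())"
```

```text
the job is handed in; nothing more can be done
None
```

The job is handed in at 57.3 s of the 67 s allowed. All three steps appear met, but no verdict was reported.

- **Stand:** It was moved into the outline and let go. Before the camera went on, the top view put the tray centre at about (537.5, 94.0) mm and 86.3°. The outline measured about (537, 94) mm and 85.7° at the start.
- **Column:** Drawn up slowly, it gave four rises in pull, each followed by a drop, about 12 mm apart. Let down, it came to rest about 57 mm up. I take that as the fourth notch; it was judged by feel and spacing, since the notch itself cannot be seen.
- **Camera:** I used the 46 x 36 mm one. It touched the tray floor at the expected height, and the last picture shows it upright in the tray, lens towards the console, with the gripper clear.
- **Bystanders:** I never went near the multimeter, screwdriver or module, but I did not measure them again at the end.

Some checks failed or disagreed:
- **First grips:** The fingers slipped off the tower on the first grip, and later closed on nothing above the head. The fingertips looked about 25 mm higher than the reported tool point, so I went lower from then on.
- **Letting the column down:** I overshot and pressed on the pawl with about 31 N for a moment. The stand showed no sign of harm in the pictures.
- **Outline re-measurement:** A second measurement with the stand in place gave a centre 5 mm off, because the stand's black thumb pad merged with the tape. I ignored it.
- **Camera fore-and-aft position:** Two estimates differed by about 2 mm, and I aimed using the further-back one.

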